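Put the wire spools into their colour trays

TASK

Tidy the jeweller's bench: stand each of the four full wire spools (red, blue, green, gold) upright and flat inside the small square tray whose floor has the same colour as its wire, and let go. Keep the spools upright as you carry them, and leave the empty black spool and the camera lens where they stand.

Things in the scene. Friction and masses are not known exactly. Their poses are not given: they have to be found in the camera images.
- spool_red: full spool of red wire: an upright cylinder 40 mm in diameter and 40 mm tall, red windings between clear flanges and a red label with a small black hole on top; 0.1 to 0.21 kg. Origin at the centre of its underside, z up; it may be gripped across its diameter at any height
- tray_red: square wooden tray with a red floor and dark brown walls, fixed to the table: 70 x 70 mm outside, 62 x 62 mm inside, walls 4 mm thick, rim 8 mm above the table, inner floor 4 mm above the table. Origin at its centre on the table, z up, x and y along its sides; turned at most 15 degrees from the table's axes
- spool_blue: full spool of blue wire: an upright cylinder 40 mm in diameter and 40 mm tall, blue windings between clear flanges and a blue label with a small black hole on top; 0.1 to 0.21 kg. Origin at the centre of its underside, z up; it may be gripped across its diameter at any height
- tray_blue: square wooden tray with a blue floor and dark brown walls, fixed to the table: 70 x 70 mm outside, 62 x 62 mm inside, walls 4 mm thick, rim 8 mm above the table, inner floor 4 mm above the table. Origin at its centre on the table, z up, x and y along its sides; turned at most 15 degrees from the table's axes
- spool_green: full spool of green wire: an upright cylinder 40 mm in diameter and 40 mm tall, green windings between clear flanges and a green label with a small black hole on top; 0.1 to 0.21 kg. Origin at the centre of its underside, z up; it may be gripped across its diameter at any height
- tray_green: square wooden tray with a green floor and dark brown walls, fixed to the table: 70 x 70 mm outside, 62 x 62 mm inside, walls 4 mm thick, rim 8 mm above the table, inner floor 4 mm above the table. Origin at its centre on the table, z up, x and y along its sides; turned at most 15 degrees from the table's axes
- spool_gold: full spool of gold wire: an upright cylinder 40 mm in diameter and 40 mm tall, gold windings between clear flanges and a gold label with a small black hole on top; 0.1 to 0.21 kg. Origin at the centre of its underside, z up; it may be gripped across its diameter at any height
- tray_gold: square wooden tray with a gold floor and dark brown walls, fixed to the table: 70 x 70 mm outside, 62 x 62 mm inside, walls 4 mm thick, rim 8 mm above the table, inner floor 4 mm above the table. Origin at its centre on the table, z up, x and y along its sides; turned at most 15 degrees from the table's axes
- empty_spool: empty all-black spool, a loose upright cylinder 40 mm in diameter and 40 mm tall, 0.05 kg; not to be moved. Origin at the centre of its underside, z up
- lens: black camera lens standing upright, loose, a cylinder 66 mm in diameter and 67 mm tall, dark glass on top, 0.4 kg; not to be moved. Origin at the centre of its underside, z up

How it is judged:
At the end, for the whole second after the job is handed in: each full spool stands upright (within 6 degrees) and at rest on the floor of the tray of its own colour, its centre within 12 mm of the tray's centre along each side of the tray (anywhere flat inside the walls) (x of spool_red in the frame of tray_red between -0.012 and 0.012 m and y of spool_red in the frame of tray_red between -0.012 and 0.012 m and z of spool_red in the frame of tray_red below 0.0065 m and angle between each of spool_red, spool_blue, spool_green, spool_gold's own z axis and vertical below 0.1 rad and linear speed of each of spool_red, spool_blue, spool_green, spool_gold below 0.02 m/s and angular speed of each of spool_red, spool_blue, spool_green, spool_gold below 0.3 rad/s and x of spool_blue in the frame of tray_blue between -0.012 and 0.012 m and y of spool_blue in the frame of tray_blue between -0.012 and 0.012 m and z of spool_blue in the frame of tray_blue below 0.0065 m and x of spool_green in the frame of tray_green between -0.012 and 0.012 m and y of spool_green in the frame of tray_green between -0.012 and 0.012 m and z of spool_green in the frame of tray_green below 0.0065 m and x of spool_gold in the frame of tray_gold between -0.012 and 0.012 m and y of spool_gold in the frame of tray_gold between -0.012 and 0.012 m and z of spool_gold in the frame of tray_gold below 0.0065 m); the robot touches nothing.
It fails at once if a full spool is tipped more than about 40 degrees from upright (angle between any of spool_red, spool_blue, spool_green, spool_gold's own z axis and vertical above 0.7 rad).
It fails at once if the empty black spool is shifted by more than 15 mm (distance of empty_spool from where it was at the start of the episode above 0.015 m).
It fails at once if the camera lens is shifted by more than 15 mm (distance of lens from where it was at the start of the episode above 0.015 m).
It also fails if it takes over 102 s, if anything falls off the work surface, if the arm or the gripper's body presses on something with over 40 N, if the wrist force passes 120 N, or if a joint passes its speed limit or range.

ROBOT

A 6-joint arm with a two-finger parallel gripper is mounted at the origin on the work surface. World frame = base frame: x ahead of the robot, y to its left, z up, the work surface at z = 0. Lengths are in m, angles in rad, forces in N, time in s.
With the tool pointing down it reaches from about 0.275 to 1 m from the base axis. Payload 8.4 kg.
Tool frame: the origin (TCP) lies at the very end of the fingers, on their centre line; the grasp point (between the pads) lies 19 mm behind it; z points along the fingers, y is the line along which they close (so a half turn about z gives the same grasp; the last joint's range is limited). The gripper opens to 85 mm and grips with 20 to 120 N. Pads are 22 mm wide; open, the fingers measure 114 mm over their backs; the gripper's body (76 mm by 85 mm) begins 54 mm behind the grasp point. The pads swing forward as they close: fully open they stand 13 mm farther back than shut.
Start: joints at [-1.296, 0.353, 1.633, -0, 1.155, -0.002], TCP at [0.171, -0.601, 0.207] pointing down, gripper open.
Joint ranges: [-2.63, 2.63], [-0.92, 2.1], [0.06, 2.66], [-1.3, 4.44], [0, 2.69], [-3.02, 3.02]. Speed limits (rad/s): [2.22, 2.22, 2.79, 3.14, 3.14, 3.14].

INTERFACE

Orientations are given as a unit quaternion [w, x, y, z].
In Python, from station import monitor, cams, sign_off gives the robot as it stands.
- The arm moves only by the tool send_rows, never from a script. Its argument "steps" is a list that holds one entry, the list of rows, each a list of 7 numbers: the shift along the tool's x, y, z in m, then the turn, a rotation vector about the tool's x, y, z in rad, then the finger opening in m, from 0 to 0.0854. A call has 1 to 10 rows; each row is the pose to reach, as a shift and turn from the pose commanded when the call began, along the tool's axes at that moment; what a row does not reach only later rows make up. A row lasts 1/10 s, in which the tool goes at most 50 mm and 8.59 degrees, less where a joint would pass 70% of its speed; a pose out of reach is approached as far as the arm can. A call with a gripper value outside its range is refused whole. The fingers move at their own pace and stop on an object; the grip force is fixed at half the most. Time passes only in rows, so rows that repeat a pose let the fingers close. It gives the time, the measured TCP pose, the force, the opening and the grip force at its end, in the units of the state.
- monitor.observe(): the state, without advancing time (a new reading comes with each control period).
- cams.read_camera(name): name is "scene" or "side" or "wrist"; returns (picture, depth): 480x640x3 uint8, red, green, blue; 480x640 float32, m along the optical axis (not along the pixel's ray), 0 where there is no reading.
- cams.camera_info(name): a dict with "intrinsics" (3x3 intrinsics, pixels), "extrinsics" (4x4, takes a point from world to camera coordinates); the wrist camera has in their place "tool_from_camera" (4x4, takes a point from camera to tool coordinates, whose origin is the TCP and whose axes are the flange's). Camera axes: x right, y down, z forward; pixel columns grow to the right and rows downward; lengths in m; the calibration is good to about 2 mm. A picture is of the moment at which its call begins: read the wrist's pose just before it. camera_info takes no time and is no camera call.
- sign_off(): hands the job in; it is judged then, once.
Trained networks look in the newest picture that a camera, given by its name, has taken for a name from the list of things; names that differ only in an ending like _2 or _b are one class to them, and where a whole thing is asked for, a point or a joint stands for the part that bears it (a point fixed in the world has none). Each returns a list of dicts, best first, with "p" (0 to 1); they miss things now and then, are a little off and sometimes report something else, mostly with a low value. They report only what shows in the picture. A call takes as long as a camera call.
- cams.regions_of(name, camera): "region" (480x640 bool, what is visible of it) and "box" ([left, top, right, bottom] in pixels, round what is visible of it).
- cams.place_of(name, camera): "location" ([column, row] in pixels: a listed point, or the origin of a listed thing).
The state is a dict: "time": time; "q": joint angles; "joint_vel": joint speeds; "joint_torque": joint torques, N m; "position": TCP position; "eef_rot": TCP orientation; "contact_force": force on the tool from outside, world axes, zero at the start; "wrist_torque": the same for the moment, N m; "gripper_width": finger opening in m; "grip_force": force on a finger pad.
Only numpy, scipy, OpenCV 4.12 (cv2) and the standard library are available. Lean on these libraries where they do the work, as an engineer would, in place of code of your own. Each camera call takes 0.05 s, during which the arm holds its last target. There are 200 camera calls.

## Working session

There is one attempt and no reset: what is moved stays moved. The work goes in short steps, Python scripts to look and compute and a tool call to move; the robot and the scene stay as the last step left them, time stands still between calls to the robot, and variables do not carry over. Pictures are saved under pics/ and viewed, at most 14 in all, crops included, and the job is handed in when it is done.

Besides the shell and the picture viewer there is one more tool, called in YAML: its name, and indented under it one key for each argument. send_rows: Moves the arm, as the interface text tells. Its arguments: {"type":"object","properties":{"steps":{"type":"array","items":{"type":"array","items":{"type":"array","items":{"type":"number"}}}}},"required":["steps"]}

```bash
mkdir -p pics
python3 - <<'E'
from station import monitor,cams
import cv2
s=monitor.observe();print({k:s[k] for k in('time','position','eef_rot','gripper_width','q')})
for c in('scene','side'):
    p,d=cams.read_camera(c);cv2.imwrite(f'pics/{c}0.png',p[:,:,::-1]);print(c,cams.camera_info(c))
print(cams.camera_info('wrist'))
E
```

```text
{'time': 0.0, 'position': array([ 0.17066294, -0.60071837,  0.20606383]), 'eef_rot': array([-6.78157214e-04,  9.90437144e-01,  1.37963017e-01, -9.69435929e-05]), 'gripper_width': 0.08529241892510629, 'q': array([-1.29638866e+00,  3.53636319e-01,  1.63414642e+00, -8.96509370e-06,
        1.15517999e+00, -2.39770834e-03])}
scene {'intrinsics': array([[501.34426663,   0.        , 310.99061818],
       [  0.        , 501.34426663, 236.65033016],
       [  0.        ,   0.        ,   1.        ]]), 'extrinsics': array([[ 0.28646519,  0.95788714,  0.0197465 , -0.14126154],
       [ 0.74856583, -0.21090682, -0.62862351, -0.33683256],
       [-0.5979857 ,  0.19486031, -0.77745904,  1.46106956],
       [ 0.        ,  0.        ,  0.        ,  1.        ]])}
side {'intrinsics': array([[544.35702493,   0.        , 316.82466904],
       [  0.        , 544.35702493, 241.8474135 ],
       [  0.        ,   0.        ,   1.        ]]), 'extrinsics': array([[-0.96079368, -0.27641645,  0.02166672,  0.49390078],
       [-0.19857693,  0.63148025, -0.74953312,  0.15598372],
       [ 0.19350118, -0.7244492 , -0.66161216,  1.23737614],
       [ 0.        ,  0.        ,  0.        ,  1.        ]])}
{'intrinsics': array([[343.79515298,   0.        , 319.97502808],
       [  0.        , 343.79515298, 237.82313272],
       [  0.        ,   0.        ,   1.        ]]), 'tool_from_camera': array([[-1.95047182e-04, -9.55927602e-01, -2.93602423e-01,
         7.43275000e-02],
       [ 9.99999673e-01,  4.41353915e-05, -8.08022479e-04,
         2.34746575e-04],
       [ 7.85369248e-04, -2.93602484e-01,  9.55927280e-01,
        -1.66968709e-01],
       [ 0.00000000e+00,  0.00000000e+00,  0.00000000e+00,
         1.00000000e+00]])}
```

View pics/scene0.png

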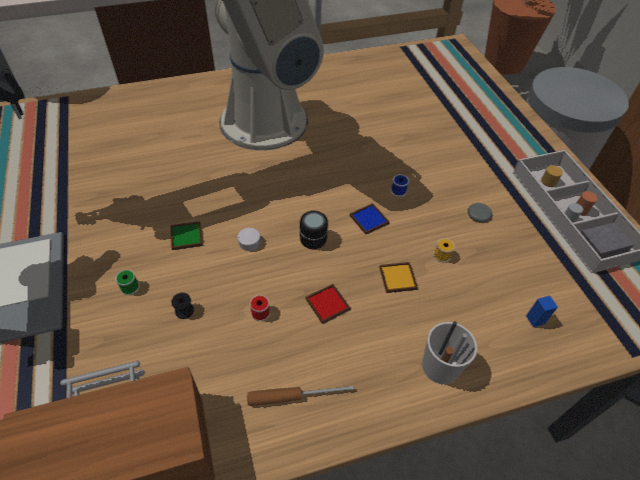

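View pics/side0.png

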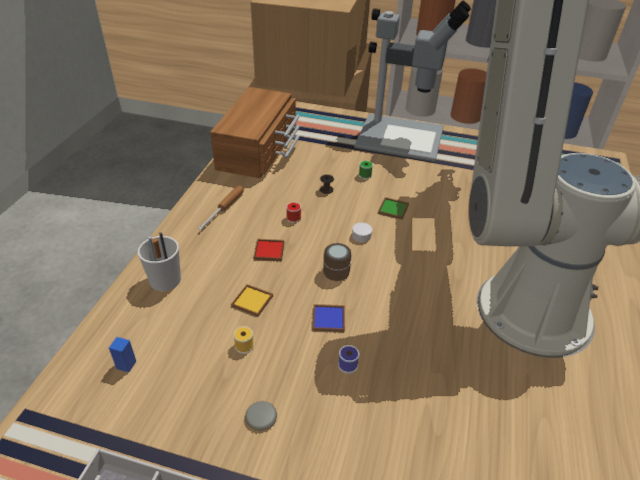

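Both views show everything: in the scene view, spools red (260,307), blue (400,185), green (127,282), gold (445,250), and trays at (328,303), (369,218), (187,236), (398,277). The black spool is at (182,305) and the lens at (314,230).

```bash
cat > h.py <<'E'
from station import monitor,cams
import numpy as np,cv2
from scipy.spatial.transform import Rotation as R
def cam(c):
    i=cams.camera_info(c);K=i['intrinsics']
    if c=='wrist':
        s=monitor.observe();T=np.eye(4);q=s['eef_rot'];T[:3,:3]=R.from_quat([*q[1:],q[0]]).as_matrix();T[:3,3]=s['position']
        return K,T@i['tool_from_camera']
    return K,np.linalg.inv(i['extrinsics'])
def plane(uv,K,T,z):
    uv=np.atleast_2d(uv).astype(float);r=np.c_[uv,np.ones(len(uv))]@np.linalg.inv(K).T@T[:3,:3].T
    return (T[:3,3]+r*((z-T[2,3])/r[:,2])[:,None])[:,:2]
def pts(mask,d,K,T):
    v,u=np.nonzero(mask&(d>0));r=np.c_[u,v,np.ones(len(u))]@np.linalg.inv(K).T
    return r*d[v,u][:,None]@T[:3,:3].T+T[:3,3]
def find(names,c,minp=0.3):
    K,T=cam(c);p,d=cams.read_camera(c)
    for n in names:
        for r in cams.regions_of(n,c)[:2]:
            if r['p']<minp: continue
            P=pts(r['region'],d,K,T)
            if n.startswith('tray'):
                v,u=np.nonzero(r['region']);X=plane(np.c_[u,v],K,T,.006)
                (cx,cy),wh,a=cv2.minAreaRect(X.astype(np.float32)*1000);out=(np.round([cx,cy],1),np.round(wh,1),round(a,1))
            else:
                h=np.percentile(P[:,2],97);top=P[P[:,2]>h-.006]
                (cx,cy),rad=cv2.minEnclosingCircle(top[:,:2].astype(np.float32)*1000)
                out=(np.round([cx,cy],1),round(rad,1),'h',round(h*1000,1))
            l=cams.place_of(n,c)
            if l: out+=('place',np.round(plane(l[0]['location'],K,T,0)[0]*1000,1))
            print(c,n,round(r['p'],2),len(P),*out)
    return p,d
def rel(x,y,z,yaw=None):
    "shift in tool axes from present pose to world target (mm)"
    s=monitor.observe();q=s['eef_rot'];M=R.from_quat([*q[1:],q[0]])
    print('rel mm',np.round(M.inv().apply(np.array([x,y,z])-s['position']*1000),1),'tool yaw(y axis) deg',np.round(np.degrees(np.arctan2(*M.as_matrix()[[1,0],1])),2))
E
python3 - <<'E'
from h import *
N=[a+b for b in('red','blue','green','gold') for a in('spool_','tray_')]+['empty_spool','lens']
for c in('scene','side'): find(N,c)
E
```

```text
scene tray_red 0.98 978 [640.7  -8.8] [73.1 71.7] 13.3 place [635.4  -7.2]
scene spool_blue 0.8 321 [370.4 268.3] 21.5 h 45.0 place [369.5 268.7]
scene tray_blue 0.75 737 [438.7 162.3] [76.4 78.4] 13.8 place [433.2 164.1]
scene spool_green 0.93 383 [ 483.  -411.2] 19.6 h 43.7 place [ 491.5 -403. ]
scene spool_green 0.41 988 [642.5  -9.8] 48.5 h 10.9 place [ 491.5 -403. ]
scene tray_green 0.98 732 [ 372.7 -273.4] [70.6 75.5] 84.8 place [ 366.  -265.9]
scene tray_green 0.55 955 [619.7 162.9] [76.4 79.5] 83.0 place [ 366.  -265.9]
scene spool_gold 0.87 383 [589.7 284.2] 21.3 h 44.7 place [586.7 301.1]
scene tray_gold 0.81 920 [620.6 162.6] [73.8 77. ] 81.8 place [617.9 156.2]
scene empty_spool 0.87 461 [ 572.8 -305.4] 21.1 h 43.9 place [ 576.2 -301.9]
scene lens 0.77 957 [461.3  12.5] 32.7 h 70.6 place [457.4  20.1]
side spool_red 0.63 289 [ 624.7 -148.4] 22.5 h 44.0 place [ 626.5 -150.5]
side spool_red 0.31 438 [590.8 286. ] 21.2 h 43.7 place [ 626.5 -150.5]
side tray_red 0.71 589 [642.9  -9.6] [71.4 78.4] 13.2 place [642.8 -18.7]
side tray_red 0.54 278 [ 630.9 -170.9] [38.6 87.5] 17.7 place [642.8 -18.7]
side spool_blue 0.61 498 [372.7 270. ] 21.4 h 43.6 place [367.  258.1]
side spool_blue 0.45 446 [590.7 285.6] 21.4 h 43.7 place [367.  258.1]
side tray_blue 0.88 816 [441.5 161.8] [69.7 76.7] 13.9 place [439.9 155.8]
side spool_green 0.69 254 [ 483.5 -409.8] 22.1 h 43.4 place [ 483.3 -403.1]
side tray_green 0.73 453 [ 374.3 -273.4] [80.8 71.5] 84.7 place [ 372.7 -273.9]
side spool_gold 0.7 858 [440.1 163.3] 48.5 h 10.5 place [594.8 283.6]
side tray_gold 0.94 840 [622.3 162. ] [78. 77.] 82.0 place [613.5 158.4]
side empty_spool 0.63 212 [ 575.4 -303.7] 22.6 h 44.6 place [ 569.5 -318.4]
side lens 0.74 918 [462.9  13.7] 33.2 h 70.2 place [461.1   7.7]
```

Run:
```python
from h import *
g={}
for c in('scene','side'):
    K,T=cam(c);p,d=cams.read_camera(c);P=pts(np.ones(d.shape,bool),d,K,T)
    m=(P[:,2]>.012)&(P[:,0]>.25)&(P[:,0]<.8)&(P[:,1]>-.75)&(P[:,1]<.5)
    for x,y,z in P[m]: k=(int(x/.05),int(np.floor(y/.05)));g.setdefault(k,[]).append(z)
for k in sorted(g):
    if len(g[k])>4: print(k[0]*50,k[1]*50,round(max(g[k])*1000),end=' | ')
rel(483,-410.5,150)
```

```text
250 -750 426 | 250 -700 425 | 250 -650 423 | 250 -600 20 | 300 -750 429 | 300 -700 429 | 300 -650 427 | 300 -600 22 | 300 -550 18 | 350 -750 371 | 350 -700 373 | 350 -650 370 | 350 -600 24 | 350 -550 19 | 350 250 48 | 400 -750 336 | 400 -700 339 | 400 -650 329 | 400 -600 24 | 400 -550 20 | 400 -200 31 | 400 -150 32 | 400 -50 70 | 400 0 72 | 400 100 13 | 400 150 13 | 450 -750 369 | 450 -700 362 | 450 -650 22 | 450 -600 23 | 450 -550 21 | 450 -450 47 | 450 -400 46 | 450 -150 31 | 450 -50 72 | 450 0 74 | 450 400 23 | 450 450 19 | 500 -750 377 | 500 -700 360 | 500 -650 21 | 500 -600 21 | 500 -550 17 | 500 -450 43 | 500 400 23 | 500 450 20 | 550 -750 378 | 550 -350 46 | 550 -300 46 | 550 150 14 | 550 250 47 | 550 300 45 | 600 -200 47 | 600 -150 45 | 600 0 15 | 600 150 13 | 600 250 45 | 600 300 40 | 700 -550 112 | 700 -500 115 | 700 -450 114 | 700 -400 115 | 750 -600 136 | 750 -550 135 | 750 -500 136 | 750 -450 137 | 750 -400 137 | 750 -350 136 | 750 -300 134 | 750 -250 28 | 750 -200 27 | 750 100 105 | 750 150 104 | 750 350 76 | 750 400 75 | rel mm [352.4 -98.1  56.8] tool yaw(y axis) deg -74.14
```

send_rows:
  steps:
    - [[0.03,-0.03,0.0,0,0,0.05,0.085],[0.06,-0.06,0.0,0,0,0.1,0.085],[0.09,-0.095,0.0,0,0,0.15,0.085],[0.12,-0.124,0.005,0,0,0.2,0.085],[0.16,-0.12,0.015,0,0,0.25,0.085],[0.2,-0.115,0.025,0,0,0.277,0.085],[0.24,-0.11,0.035,0,0,0.277,0.085],[0.28,-0.105,0.045,0,0,0.277,0.085],[0.32,-0.1,0.055,0,0,0.277,0.085],[0.352,-0.098,0.057,0,0,0.277,0.085]]

```text
time: 3.5
position: [0.4844, -0.4099, 0.1485]
eef_rot: [-0.0, 1.0, 0.0, -0.0]
contact_force: [-0.7, -0.5, -0.3]
gripper_width: 0.0854
grip_force: 0.0
```

Run:
```python
from h import *
s=monitor.observe();print(s['time'],s['position'],s['eef_rot'],s['contact_force'])
p,d=find(['spool_green','empty_spool'],'wrist');cv2.imwrite('pics/w1.png',p[:,:,::-1])
rel(483,-410.5,12)
```

```text
3.5 [ 0.48440864 -0.40985327  0.14851801] [-3.82596594e-04  9.99999845e-01  2.01091224e-04 -3.50219242e-04] [-0.70653279 -0.54194489 -0.34131548]
wrist spool_green 0.66 2044 [ 483.2 -411.6] 20.0 h 41.6 place [ 483.6 -412.9]
wrist empty_spool 0.71 2973 [ 573.9 -306. ] 20.4 h 41.6 place [ 575.1 -304.4]
rel mm [ 1.000e+00 -1.000e-01  1.376e+02] tool yaw(y axis) deg -89.98
```

View pics/w1.png

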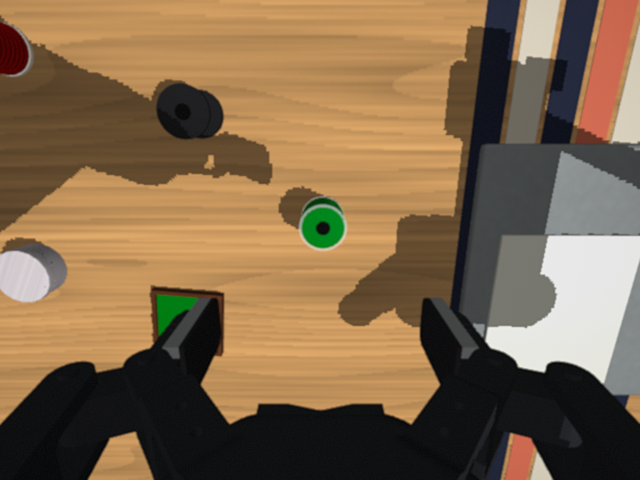

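The wrist view confirms the green spool at (323,228), between the fingers and clear of the black spool at (185,110).

send_rows:
  steps:
    - [[0,0.001,0.045,0,0,0,0.085],[-0.001,0.0015,0.09,0,0,0,0.085],[-0.001,0.0015,0.12,0,0,0,0.085],[-0.001,0.0015,0.136,0,0,0,0.085],[-0.001,0.0015,0.136,0,0,0,0.085],[-0.001,0.0015,0.136,0,0,0,0.03],[-0.001,0.0015,0.136,0,0,0,0.03],[-0.001,0.0015,0.136,0,0,0,0.03],[-0.001,0.0015,0.136,0,0,0,0.03],[-0.001,0.0015,0.136,0,0,0,0.03]]

```text
time: 4.75
position: [0.4823, -0.4125, 0.0151]
eef_rot: [0.0, 1.0, -0.0, 0.001]
contact_force: [-0.8, 2.0, 7.5]
gripper_width: 0.0299
grip_force: 3.7
```

send_rows:
  steps:
    - [[0,0,0,0,0,0,0.02],[0,0,0,0,0,0,0.01],[0,0,0,0,0,0,0.0],[0,0,0,0,0,0,0.0],[0,0,0,0,0,0,0.0],[0,0,0,0,0,0,0.0]]

```text
time: 5.35
position: [0.4829, -0.4108, 0.0161]
eef_rot: [-0.001, 1.0, -0.0, 0.001]
contact_force: [0.4, 11.7, 20.4]
gripper_width: 0.0002
grip_force: 10.0
```

Run:
```python
from h import *
p,d=find(['spool_green'],'wrist');cv2.imwrite('pics/w2.png',p[:,:,::-1])
p,d=find(['spool_green'],'side');cv2.imwrite('pics/s2.png',cv2.resize(p[90:250,260:470,::-1],None,fx=3,fy=3))
```

```text
wrist spool_green 0.86 4251 [ 483.9 -414.2] 20.2 h 42.0 place [ 483.1 -413.5]
side spool_green 0.46 159 [ 482.9 -405.7] 17.5 h 43.7 place [ 489.6 -412.1]
```

View pics/w2.png

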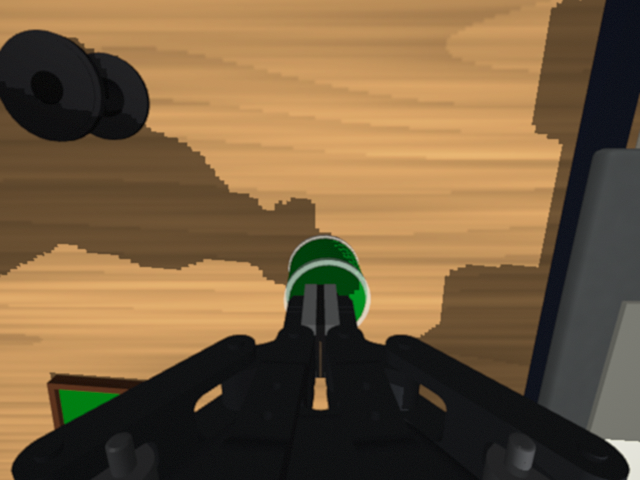

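The wrist view shows the fingers shut at (320,300), apparently above the label, with the spool still standing in place. I'll check the side view.

View pics/s2.png

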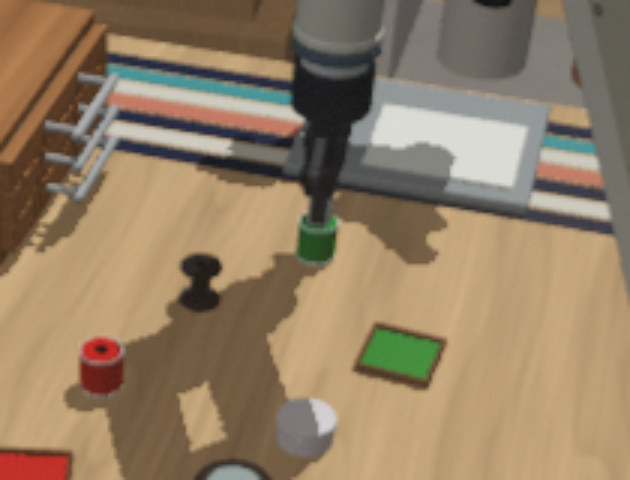

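Run:
```python
from h import *
K,T=cam('wrist');s=monitor.observe();p,d=cams.read_camera('wrist')
print(s['position'],s['gripper_width'])
C=np.linalg.inv(T)@np.r_[s['position'],1];print('TCP pix',K@C[:3]/C[2],C[2])
for v in range(240,360,10):
    print(v,[ (lambda w:(np.round(w*1000).astype(int)).tolist())((T@np.r_[np.linalg.inv(K)@[u,v,1]*d[v,u],1])[:3]) for u in(300,310,330)])
```

```text
[ 0.48294915 -0.4107393   0.01610296] 0.00043152364854920995
TCP pix [319.58139189 279.63533601   1.        ] 0.18145812146571638
240 [[500, -400, 0], [501, -406, 5], [503, -416, 9]]
250 [[497, -400, 10], [501, -406, 21], [503, -416, 26]]
260 [[498, -401, 27], [501, -406, 35], [503, -415, 41]]
270 [[499, -402, 41], [499, -407, 41], [499, -415, 41]]
280 [[494, -402, 41], [494, -407, 41], [493, -416, 40]]
290 [[489, -402, 41], [494, -407, 51], [493, -415, 50]]
300 [[490, -403, 53], [494, -407, 60], [493, -415, 59]]
310 [[489, -403, 60], [494, -407, 68], [494, -415, 68]]
320 [[490, -404, 68], [494, -408, 76], [494, -415, 76]]
330 [[496, -405, 85], [495, -408, 84], [495, -414, 84]]
340 [[494, -405, 89], [494, -408, 88], [494, -414, 89]]
350 [[494, -405, 94], [495, -408, 95], [495, -414, 94]]
```

send_rows:
  steps:
    - [[0,0,-0.03,0,0,0,0.0],[0,0,-0.07,0,0,0,0.0],[0,0,-0.07,0,0,0,0.0],[0,0,-0.07,0,0,0,0.0]]

```text
time: 6.1
position: [0.4823, -0.4127, 0.0852]
eef_rot: [0.001, 1.0, -0.0, 0.001]
contact_force: [0.1, 0.5, -0.5]
gripper_width: -0.0003
grip_force: 0.0
```

```bash
cat >> h.py <<'E'
def tip():
    K,T=cam('wrist');s=monitor.observe();p,d=cams.read_camera('wrist')
    A=cams.camera_info('wrist')['tool_from_camera'];P=pts(np.ones(d.shape,bool),d,K,A)
    m=(abs(P[:,0])<.02)&(abs(P[:,1])<.06)&(P[:,2]>-.12)&(P[:,2]<.03);Q=P[m]
    for sg in(-1,1):
        q=Q[Q[:,1]*sg>0];q=q[np.argsort(q[:,2])][-200:]
        print('w',round(s['gripper_width'],4),'side',sg,'n',len(q),'tip z',np.round(np.percentile(q[:,2],[50,95,100])*1000,1),'y',np.round(np.percentile(q[:,1],[5,95])*1000,1),'x',np.round(np.percentile(q[:,0],[5,95])*1000,1))
    return p
E
python3 - <<'E'
from h import *
p=tip();print(monitor.observe()['position'],monitor.observe()['contact_force']);find(['spool_green'],'wrist')
E
```

```text
w -0.0003 side -1 n 200 tip z [-33.4 -28.7 -27.5] y [-11.7  -0.6] x [ 6.5 11.1]
w -0.0003 side 1 n 200 tip z [-33.1 -28.9 -28.1] y [ 0.7 12. ] x [ 6.5 11.2]
[ 0.48155547 -0.41212944  0.08392539] [-0.25589213  0.71196964 -0.50301088]
wrist spool_green 0.81 3441 [ 483.6 -412.7] 20.2 h 41.5 place [ 483.8 -413.5]
```

send_rows:
  steps:
    - [[0,0,0,0,0,0,0.04],[0,0,0,0,0,0,0.04],[0,0,0,0,0,0,0.04],[0,0,0,0,0,0,0.04],[0,0,0,0,0,0,0.04]]

```text
time: 6.8
position: [0.4816, -0.4122, 0.0837]
eef_rot: [-0.0, 1.0, -0.0, -0.0]
contact_force: [0.6, -0.4, 0.4]
gripper_width: 0.0401
grip_force: 0.0
```

```bash
python3 -c "
from h import *
tip()"
```

```text
w 0.0401 side -1 n 200 tip z [-31.3 -26.7 -25.6] y [-30.  -19.9] x [-8.4 11. ]
w 0.0401 side 1 n 200 tip z [-31.5 -26.7 -24.9] y [19.9 29.5] x [-8.4 11. ]
```

send_rows:
  steps:
    - [[0,0,0,0,0,0,0.085],[0,0,0,0,0,0,0.085],[0,0,0,0,0,0,0.085],[0,0,0,0,0,0,0.085],[0,0,0,0,0,0,0.085]]

```text
time: 7.35
position: [0.4816, -0.4123, 0.0838]
eef_rot: [0.0, 1.0, -0.0, 0.0]
contact_force: [0.8, 0.4, 0.5]
gripper_width: 0.0854
grip_force: 0.0
```

```bash
python3 -c "
from h import *
tip();rel(484,-412,12)"
```

```text
w 0.0854 side -1 n 200 tip z [-40.6 -37.6 -36.7] y [-46.8 -42.2] x [-9.2 10.6]
w 0.0854 side 1 n 200 tip z [-40.5 -37.8 -36.9] y [42.3 46.8] x [-9.2 10.7]
rel mm [ 2.4 -0.2 71.8] tool yaw(y axis) deg -90.01
```

The finger tips sit about 25 mm behind the reported TCP: the wrist depth shows it, and so does the contact on the spool's top at reading 16 mm. I'll aim 25 mm lower, watching the force.

send_rows:
  steps:
    - [[0.002,0,0.03,0,0,0,0.085],[0.002,0,0.06,0,0,0,0.085],[0.002,0,0.08,0,0,0,0.085],[0.002,0,0.093,0,0,0,0.085],[0.002,0,0.093,0,0,0,0.085]]

```text
time: 7.9
position: [0.4827, -0.4114, -0.0109]
eef_rot: [-0.001, 1.0, -0.0, -0.001]
contact_force: [0.2, -0.9, -1.0]
gripper_width: 0.0848
grip_force: 0.0
```

send_rows:
  steps:
    - [[0,0,0,0,0,0,0.06],[0,0,0,0,0,0,0.03],[0,0,0,0,0,0,0.03],[0,0,0,0,0,0,0.03],[0,0,0,0,0,0,0.03],[0,0,0,0,0,0,0.03]]

```text
time: 8.5
position: [0.4843, -0.4128, -0.0077]
eef_rot: [0.001, 1.0, -0.0, 0.001]
contact_force: [-0.4, 0.3, 7.2]
gripper_width: 0.0381
grip_force: 59.8
```

send_rows:
  steps:
    - [[0,0,-0.03,0,0,0,0.03],[0,0,-0.06,0,0,0,0.03],[-0.02,-0.025,-0.06,0,0,0,0.03],[-0.045,-0.055,-0.06,0,0,0,0.03],[-0.07,-0.088,-0.06,0,0,0,0.03],[-0.095,-0.12,-0.06,0,0,0,0.03],[-0.11,-0.139,-0.06,0,0,0,0.03],[-0.11,-0.139,-0.06,0,0,0,0.03]]

```text
time: 9.3
position: [0.3707, -0.2703, 0.0508]
eef_rot: [-0.001, 1.0, 0.0, -0.001]
contact_force: [-0.0, -0.6, -2.8]
gripper_width: 0.0379
grip_force: 60.9
```

Run:
```python
from h import *
p,d=find(['spool_green','tray_green'],'wrist');cv2.imwrite('pics/w3.png',p[:,:,::-1])
s=monitor.observe();print(s['position'],s['contact_force'],s['gripper_width'],s['grip_force'])
rel(373.5,-273.4,0)
```

```text
wrist tray_green 0.97 7799 [ 375.9 -275.2] [71.1 66. ] 84.8 place [ 375.8 -274.4]
[ 0.37488728 -0.27428643  0.05132358] [ 0.2876742   0.37696439 -2.09798938] 0.03884786085345271 60.91743350028992
rel mm [-1.5 -1.  51.3] tool yaw(y axis) deg -90.01
```

View pics/w3.png

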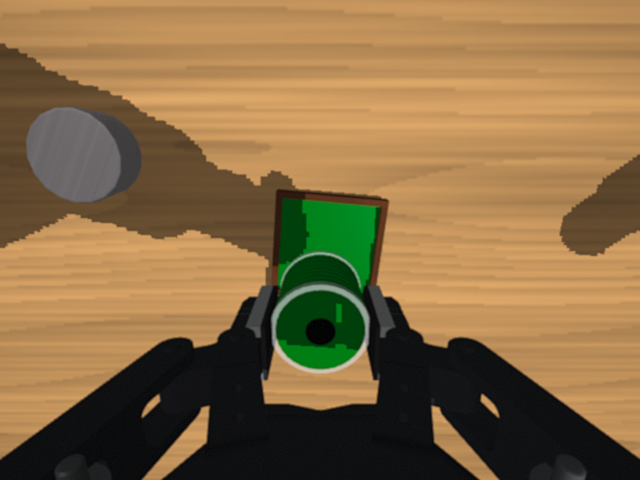

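The spool hangs upright at (320,330), with the tray right below it at (330,240). Lowering and releasing.

send_rows:
  steps:
    - [[0,0,0.03,0,0,0,0.03],[0,0,0.048,0,0,0,0.03],[0,0,0.055,0,0,0,0.03],[0,0,0.056,0,0,0,0.03],[0,0,0.056,0,0,0,0.05],[0,0,0.056,0,0,0,0.07],[0,0,0.056,0,0,0,0.085],[0,0,0.056,0,0,0,0.085],[0,0,0.02,0,0,0,0.085],[0,0,-0.03,0,0,0,0.085]]

```text
time: 10.5
position: [0.372, -0.272, 0.0799]
eef_rot: [-0.002, 1.0, -0.0, -0.002]
contact_force: [0.4, -0.5, 0.1]
gripper_width: 0.085
grip_force: 0.0
```

send_rows:
  steps:
    - [[0,0,-0.04,0,0,0,0.085],[0,0,-0.05,0,0,0,0.085],[0,0,-0.05,0,0,0,0.085]]

```text
time: 10.8
position: [0.3747, -0.2741, 0.1324]
eef_rot: [0.001, 1.0, -0.0, 0.002]
contact_force: [0.0, -0.3, -0.9]
gripper_width: 0.0851
grip_force: 0.0
```

Run:
```python
from h import *
find(['spool_green','tray_green'],'wrist');find(['spool_green','empty_spool','lens'],'scene')
print(monitor.observe()['time'],monitor.observe()['position'])
rel(624.5,-148.5,100)
```

```text
wrist spool_green 0.89 2420 [ 373.  -273.7] 20.2 h 45.5 place [ 371.  -275.6]
wrist tray_green 0.81 4076 [ 372.8 -274.4] [71.8 73.4] 84.8
scene spool_green 0.66 340 [370.7 269.9] 21.5 h 44.3 place [ 367.5 -264.2]
scene spool_green 0.56 362 [ 372.1 -271.3] 20.4 h 48.0 place [ 367.5 -264.2]
scene empty_spool 0.62 463 [ 573.2 -303.7] 20.6 h 43.8 place [ 574.4 -309.6]
scene lens 0.67 951 [462.2  12.4] 33.2 h 70.4 place [459.1  13.7]
11.45 [ 0.37358908 -0.27318481  0.13059769]
rel mm [ 250.9 -124.7   30.6] tool yaw(y axis) deg -90.01
```

send_rows:
  steps:
    - [[0.03,-0.015,0,0,0,0,0.085],[0.07,-0.035,0,0,0,0,0.085],[0.11,-0.055,0,0,0,0,0.085],[0.15,-0.075,0.01,0,0,0,0.085],[0.19,-0.095,0.02,0,0,0,0.085],[0.225,-0.112,0.03,0,0,0,0.085],[0.251,-0.1245,0.03,0,0,0,0.085],[0.251,-0.1245,0.03,0,0,0,0.085],[0.251,-0.1245,0.03,0,0,0,0.085]]

```text
time: 12.35
position: [0.6244, -0.1484, 0.1003]
eef_rot: [-0.0, 1.0, 0.0, -0.001]
contact_force: [-1.0, -1.2, 0.5]
gripper_width: 0.085
grip_force: 0.0
```

Run:
```python
from h import *
p,d=find(['spool_red','tray_red'],'wrist');cv2.imwrite('pics/w4.png',p[:,:,::-1])
print(monitor.observe()['position']);rel(624.5,-148.5,-9)
```

```text
wrist spool_red 0.73 2910 [ 623.9 -152.9] 20.0 h 41.5 place [ 623.  -152.5]
wrist tray_red 0.89 8410 [641.5 -11. ] [70.6 74.1] 13.3 place [640.8  -8.6]
[ 0.62388305 -0.14943501  0.10109198]
rel mm [  0.6  -0.9 110.1] tool yaw(y axis) deg -90.07
```

View pics/w4.png

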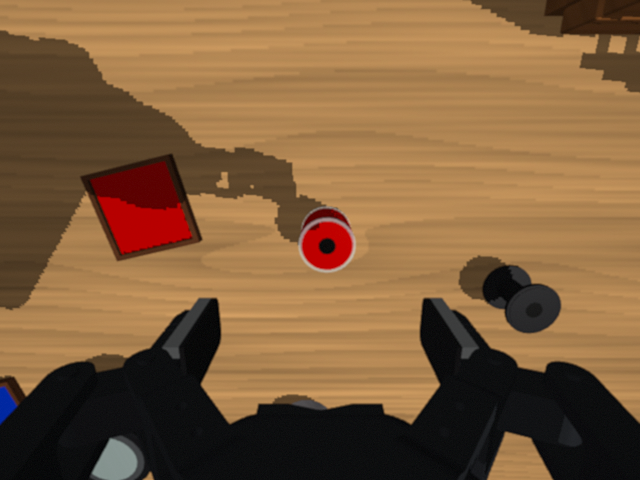

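The red spool is at (327,245), between the fingers and 3 mm to the right; the red tray is at (142,205).

send_rows:
  steps:
    - [[0,0.003,0.04,0,0,0,0.085],[0,0.003,0.075,0,0,0,0.085],[0,0.003,0.1,0,0,0,0.085],[0,0.003,0.11,0,0,0,0.085],[0,0.003,0.11,0,0,0,0.06],[0,0.003,0.11,0,0,0,0.03],[0,0.003,0.11,0,0,0,0.03],[0,0.003,0.11,0,0,0,0.03],[0,0.003,0.11,0,0,0,0.03],[0,0.003,0.11,0,0,0,0.03]]

```text
time: 13.6
position: [0.626, -0.1522, -0.0071]
eef_rot: [0.0, 1.0, -0.0, 0.001]
contact_force: [-1.6, -0.3, 4.3]
gripper_width: 0.0385
grip_force: 59.8
```

send_rows:
  steps:
    - [[0,0,-0.03,0,0,0,0.03],[0,0,-0.06,0,0,0,0.03],[0.003,-0.025,-0.06,0,0,0,0.03],[0.007,-0.06,-0.06,0,0,0,0.03],[0.012,-0.095,-0.06,0,0,0,0.03],[0.016,-0.125,-0.06,0,0,0,0.03],[0.0175,-0.1415,-0.06,0,0,0,0.03],[0.0175,-0.1415,-0.06,0,0,0,0.03],[0.0175,-0.1415,-0.06,0,0,0,0.03]]

```text
time: 14.5
position: [0.6423, -0.0106, 0.0512]
eef_rot: [0.0, 1.0, 0.0, 0.0]
contact_force: [-1.0, 0.0, -1.5]
gripper_width: 0.038
grip_force: 60.7
```

Run:
```python
from h import *
find(['spool_red','tray_red'],'wrist');find(['tray_red','spool_red'],'scene')
s=monitor.observe();print(s['position'],s['gripper_width'],s['grip_force']);rel(641.7,-10,-5)
```

```text
wrist spool_red 0.69 9355 [640. -11.] 20.7 h 99.6 place [611.5  -9.5]
wrist tray_red 0.6 7474 [644.   -9.9] [67. 71.] 12.9 place [642.4  -9.5]
scene tray_red 0.6 865 [641.2  -8.8] [74.  73.3] 13.1 place [633.8  -6.3]
scene spool_red 0.78 393 [641.3 -11.1] 21.5 h 102.9 place [603.4   5.6]
[ 0.64216311 -0.01062195  0.05075573] 0.03842219611734545 60.657252073287964
rel mm [-0.5 -0.6 55.8] tool yaw(y axis) deg -90.04
```

send_rows:
  steps:
    - [[0,0,0.03,0,0,0,0.03],[0,0,0.048,0,0,0,0.03],[0,0,0.055,0,0,0,0.03],[0,0,0.0555,0,0,0,0.03],[0,0,0.0555,0,0,0,0.05],[0,0,0.0555,0,0,0,0.07],[0,0,0.0555,0,0,0,0.085],[0,0,0.0555,0,0,0,0.085],[0,0,0.02,0,0,0,0.085],[0,0,-0.03,0,0,0,0.085]]

```text
time: 16.0
position: [0.6398, -0.0102, 0.0788]
eef_rot: [-0.0, 1.0, -0.0, -0.003]
contact_force: [1.0, 0.1, 0.4]
gripper_width: 0.0852
grip_force: 0.0
```

Run:
```python
from h import *
find(['spool_red','tray_red'],'wrist')
s=monitor.observe();print(s['time'],s['position']);rel(590.5,284.5,100)
```

```text
wrist spool_red 0.6 3704 [639. -10.] 20.3 h 45.4 place [638.2  -8.7]
wrist tray_red 0.55 5386 [641.7  -9.9] [71.6 70.9] 13.4
16.25 [ 0.64212186 -0.01028807  0.08077779]
rel mm [ -51.7 -294.8  -19.2] tool yaw(y axis) deg -90.01
```

send_rows:
  steps:
    - [[0,0,-0.03,0,0,0,0.085],[-0.005,-0.03,-0.05,0,0,0,0.085],[-0.012,-0.07,-0.05,0,0,0,0.085],[-0.02,-0.115,-0.05,0,0,0,0.085],[-0.028,-0.16,-0.05,0,0,0,0.085],[-0.036,-0.205,-0.05,0,0,0,0.085],[-0.044,-0.25,-0.04,0,0,0,0.085],[-0.052,-0.295,-0.02,0,0,0,0.085],[-0.052,-0.295,-0.02,0,0,0,0.085],[-0.052,-0.295,-0.02,0,0,0,0.085]]

```text
time: 17.25
position: [0.5885, 0.2851, 0.0984]
eef_rot: [0.001, 1.0, 0.001, -0.002]
contact_force: [-0.2, -0.1, 1.0]
gripper_width: 0.0849
grip_force: 0.0
```

Run:
```python
from h import *
find(['spool_gold','tray_gold'],'wrist')
print(monitor.observe()['position']);rel(590.5,284.5,-9)
```

```text
wrist spool_gold 0.75 3059 [590.4 285. ] 20.1 h 41.5 place [590.3 285.8]
wrist tray_gold 0.59 8955 [620.5 161.9] [74.  71.7] 81.3 place [621.3 161.2]
[0.59080242 0.28347916 0.10101333]
rel mm [ -0.3  -1.  110. ] tool yaw(y axis) deg -90.1
```

send_rows:
  steps:
    - [[0,-0.001,0.04,0,0,0,0.085],[0,-0.001,0.075,0,0,0,0.085],[0,-0.001,0.1,0,0,0,0.085],[0,-0.001,0.11,0,0,0,0.085],[0,-0.001,0.11,0,0,0,0.06],[0,-0.001,0.11,0,0,0,0.03],[0,-0.001,0.11,0,0,0,0.03],[0,-0.001,0.11,0,0,0,0.03],[0,-0.001,0.11,0,0,0,0.03],[0,-0.001,0.11,0,0,0,0.03]]

```text
time: 18.5
position: [0.5917, 0.2863, -0.007]
eef_rot: [-0.001, 1.0, -0.0, 0.002]
contact_force: [0.4, -1.1, 5.0]
gripper_width: 0.0384
grip_force: 60.0
```

```bash
python3 -c "
from h import *
s=monitor.observe();print(s['position'],s['grip_force'],s['gripper_width']);rel(621.2,162,50)"
```

```text
[ 0.59171892  0.2862552  -0.00703449] 60.00224947929382 0.03835153222558709
rel mm [ 29.7 124.2 -57.1] tool yaw(y axis) deg -90.01
```

send_rows:
  steps:
    - [[0,0,-0.03,0,0,0,0.03],[0,0,-0.06,0,0,0,0.03],[0.006,0.025,-0.06,0,0,0,0.03],[0.014,0.055,-0.06,0,0,0,0.03],[0.022,0.085,-0.06,0,0,0,0.03],[0.028,0.11,-0.06,0,0,0,0.03],[0.0305,0.123,-0.06,0,0,0,0.03],[0.0305,0.123,-0.06,0,0,0,0.03],[0.0305,0.123,-0.06,0,0,0,0.03]]

```text
time: 19.4
position: [0.6208, 0.1633, 0.0512]
eef_rot: [-0.0, 1.0, -0.0, 0.0]
contact_force: [0.4, 0.3, -2.3]
gripper_width: 0.0379
grip_force: 60.5
```

Run:
```python
from h import *
find(['spool_gold','tray_gold'],'wrist')
s=monitor.observe();print(s['position'],s['gripper_width'],s['grip_force']);rel(621.2,162,-5)
```

```text
wrist spool_gold 0.76 9408 [619.9 162.9] 20.6 h 99.6 place [592.5 162.2]
wrist tray_gold 0.63 7605 [622.9 161.1] [71.5 68. ] 81.5 place [620.3 161. ]
[0.62049222 0.16374832 0.05076522] 0.03796248901262937 60.53961753845215
rel mm [ 0.7  1.8 55.8] tool yaw(y axis) deg -89.94
```

send_rows:
  steps:
    - [[0.001,0.001,0.03,0,0,0,0.03],[0.001,0.001,0.048,0,0,0,0.03],[0.001,0.001,0.055,0,0,0,0.03],[0.001,0.001,0.0555,0,0,0,0.03],[0.001,0.001,0.0555,0,0,0,0.05],[0.001,0.001,0.0555,0,0,0,0.07],[0.001,0.001,0.0555,0,0,0,0.085],[0.001,0.001,0.0555,0,0,0,0.085],[0.001,0.001,0.02,0,0,0,0.085],[0.001,0.001,-0.03,0,0,0,0.085]]

```text
time: 20.65
position: [0.6194, 0.1612, 0.0788]
eef_rot: [0.001, 1.0, -0.0, -0.003]
contact_force: [0.7, -0.0, 0.8]
gripper_width: 0.0853
grip_force: 0.0
```

Run:
```python
from h import *
find(['spool_gold','tray_gold'],'wrist')
s=monitor.observe();print(s['time'],s['position'],s['q'][[0,5]]);rel(371.5,269.2,110)
```

```text
wrist spool_gold 0.83 3813 [619.8 162.1] 20.3 h 45.4 place [619.8 160.5]
wrist tray_gold 0.82 5349 [620.6 161.5] [70.6 71.9] 81.2 place [616.6 162.6]
20.9 [0.62159946 0.16170942 0.08072843] [0.25216523 1.82314919]
rel mm [-250.1 -107.4  -29.3] tool yaw(y axis) deg -90.01
```

send_rows:
  steps:
    - [[0,0,-0.03,0,0,0,0.085],[-0.03,-0.013,-0.05,0,0,0,0.085],[-0.07,-0.03,-0.05,0,0,0,0.085],[-0.11,-0.047,-0.05,0,0,0,0.085],[-0.15,-0.064,-0.05,0,0,0,0.085],[-0.19,-0.082,-0.04,0,0,0,0.085],[-0.225,-0.097,-0.02,0,0,0,0.085],[-0.25,-0.1075,-0.02,0,0,0,0.085],[-0.25,-0.1075,-0.02,0,0,0,0.085],[-0.25,-0.1075,-0.02,0,0,0,0.085]]

```text
time: 21.9
position: [0.371, 0.2691, 0.0999]
eef_rot: [0.001, 1.0, 0.001, -0.001]
contact_force: [0.9, -0.4, 0.1]
gripper_width: 0.0849
grip_force: 0.0
```

Run:
```python
from h import *
find(['spool_blue','tray_blue'],'wrist')
print(monitor.observe()['position']);rel(371.5,269.2,-9)
```

```text
wrist spool_blue 0.82 2914 [370.6 268.6] 20.1 h 41.5 place [370.6 267.2]
wrist tray_blue 0.57 9995 [439.9 161.6] [71.2 73. ] 14.3 place [442.6 158.5]
wrist tray_blue 0.31 432 [454.2  43.5] [38.6  7. ] 15.4 place [442.6 158.5]
[0.37243709 0.26898087 0.10072625]
rel mm [ -0.9  -0.2 109.7] tool yaw(y axis) deg -90.08
```

send_rows:
  steps:
    - [[0,0,0.04,0,0,0,0.085],[-0.001,0,0.075,0,0,0,0.085],[-0.001,0,0.1,0,0,0,0.085],[-0.001,0,0.11,0,0,0,0.085],[-0.001,0,0.11,0,0,0,0.06],[-0.001,0,0.11,0,0,0,0.03],[-0.001,0,0.11,0,0,0,0.03],[-0.001,0,0.11,0,0,0,0.03],[-0.001,0,0.11,0,0,0,0.03],[-0.001,0,0.11,0,0,0,0.03]]

```text
time: 23.2
position: [0.3717, 0.2699, -0.0077]
eef_rot: [-0.001, 1.0, -0.0, 0.001]
contact_force: [-0.7, -2.5, 7.5]
gripper_width: 0.0384
grip_force: 59.3
```

send_rows:
  steps:
    - [[0,0,-0.03,0,0,0,0.03],[0,0,-0.06,0,0,0,0.03],[0.015,0.023,-0.06,0,0,0,0.03],[0.032,0.05,-0.06,0,0,0,0.03],[0.05,0.077,-0.06,0,0,0,0.03],[0.063,0.097,-0.06,0,0,0,0.03],[0.0695,0.107,-0.06,0,0,0,0.03],[0.0695,0.107,-0.06,0,0,0,0.03],[0.0695,0.107,-0.06,0,0,0,0.03]]

```text
time: 24.1
position: [0.44, 0.1626, 0.0511]
eef_rot: [-0.0, 1.0, -0.0, 0.0]
contact_force: [-0.2, -0.7, -0.7]
gripper_width: 0.0384
grip_force: 60.8
```

Run:
```python
from h import *
find(['spool_blue','tray_blue'],'wrist')
s=monitor.observe();print(s['position'],s['gripper_width'],s['grip_force']);rel(440,162,-5)
```

```text
wrist spool_blue 0.71 9439 [438.9 162.8] 20.6 h 100.0 place [413.5 162.4]
wrist tray_blue 0.97 7821 [440.5 161.2] [72.6 71.4] 14.4 place [443.6 159.5]
[0.43981829 0.16290396 0.0507969 ] 0.038108908582547056 60.80611824989319
rel mm [ 0.2  0.9 55.8] tool yaw(y axis) deg -89.95
```

send_rows:
  steps:
    - [[0.001,0.001,0.03,0,0,0,0.03],[0.001,0.001,0.048,0,0,0,0.03],[0.001,0.001,0.055,0,0,0,0.03],[0.001,0.001,0.0555,0,0,0,0.03],[0.001,0.001,0.0555,0,0,0,0.05],[0.001,0.001,0.0555,0,0,0,0.07],[0.001,0.001,0.0555,0,0,0,0.085],[0.001,0.001,0.0555,0,0,0,0.085],[0.001,0.001,0.02,0,0,0,0.085],[0.001,0.001,-0.03,0,0,0,0.085]]

```text
time: 25.35
position: [0.4392, 0.1605, 0.0798]
eef_rot: [0.001, 1.0, -0.0, -0.003]
contact_force: [0.9, 0.6, 0.0]
gripper_width: 0.0848
grip_force: 0.0
```

send_rows:
  steps:
    - [[0,0,-0.04,0,0,0,0.085],[0,0,-0.08,0,0,0,0.085],[0,0,-0.12,0,0,0,0.085],[0,0,-0.15,0,0,0,0.085],[0,0,-0.15,0,0,0,0.085],[0,0,-0.15,0,0,0,0.085]]

```text
time: 25.95
position: [0.4414, 0.1613, 0.2312]
eef_rot: [-0.0, 1.0, -0.0, 0.001]
contact_force: [0.0, 0.1, -0.5]
gripper_width: 0.0849
grip_force: 0.0
```

Run:
```python
from h import *
find(['spool_blue','tray_blue'],'wrist')
p,d=find(['spool_red','spool_green','spool_gold','spool_blue','empty_spool','lens'],'side');cv2.imwrite('pics/end.png',p[:,:,::-1])
find(['spool_red','spool_green','spool_gold','empty_spool','lens'],'scene')
```

```text
wrist spool_blue 0.64 1281 [438.5 161.7] 20.1 h 45.6 place [440.6 160.8]
wrist spool_blue 0.39 2590 [615.3 162.1] 45.3 h 8.7 place [440.6 160.8]
wrist tray_blue 0.67 2368 [440.2 161.4] [71.3 70.3] 14.6 place [442.2 156.7]
side spool_red 0.76 343 [640.5  -9.8] 21.0 h 47.7
side spool_green 0.54 268 [ 374.5 -270.6] 22.5 h 47.5 place [ 367.3 -281.8]
side spool_green 0.4 456 [621.  163.2] 48.0 h 10.9 place [ 367.3 -281.8]
side spool_gold 0.96 388 [621.5 161.2] 21.7 h 47.7 place [625. 161.]
side spool_blue 0.72 391 [440.  162.6] 21.5 h 47.8 place [444.6 151.4]
side lens 0.77 898 [461.9  14.4] 32.9 h 70.1 place [460.4  11.5]
side lens 0.7 349 [640.5  -9.8] 21.0 h 47.7 place [460.4  11.5]
scene spool_red 0.84 422 [637.9  -9.4] 20.9 h 48.6 place [633.3  -9. ]
scene spool_green 0.79 363 [ 372.5 -273.4] 21.3 h 48.0 place [ 372.9 -268.5]
scene spool_gold 0.88 379 [619.2 162.8] 20.4 h 48.4 place [612.4 176.7]
scene empty_spool 0.58 406 [ 574.5 -303.7] 20.0 h 44.0 place [ 564.4 -306.6]
scene lens 0.88 916 [462.6  13.9] 32.6 h 70.7 place [456.9  22.8]
```

View pics/end.png

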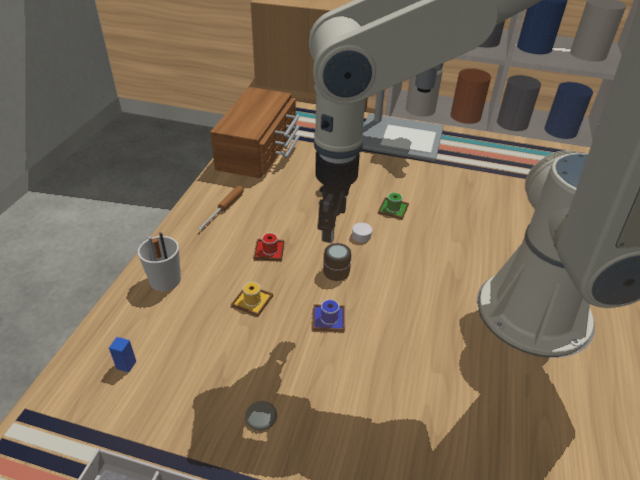

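All four spools stand centred in their trays (red (269,245), gold (252,295), blue (330,314), green (395,204)), and the lens and black spool have not moved.

```bash
python3 -c "
from station import sign_off
print(sign_off())"
```

```text
the job is handed in; nothing more can be done
None
```

The job is handed in at about 27 s: all four spools measured upright within about 4 mm of their own trays' centres, and the black spool and lens did not move; a first grasp of the green spool missed because the fingertips sit about 25 mm short of the stated TCP.

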